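# Put the breakfast board away in the board rack

### The job

The tall rectangular wooden breakfast board has dried in the wire drainer. Put it away: lift it out and stand it upright on its edge in the empty middle slot of the wooden board rack, between the two smaller boards; hold it until it is right down in the slot, then let go. Leave the two white saucers standing in the drainer.

Things in the scene. Friction and masses are not known exactly. Their poses are not given: they have to be found in the camera images.
- board_center (a point): Centre of the breakfast board: loose, wooden, rectangular, two dark inlaid strips, 120 mm wide (its x), 12 thick (y), 150 tall (z), 0.16 kg. It stands on its 120 mm edge in one of the drainer's three places (72 mm apart), underside 16 mm above the worktop, perhaps leaning a few degrees. Its top is 48 mm above the saucers': grip it there from above, across its thickness.
- rack_slot (a point): Centre of the floor of the empty middle slot of the fixed wooden rack (110 x 182 mm), 14 mm above the worktop; x along the slot, y across, z up. Three slots 18 mm wide, 46 mm apart, between fins 100 mm long, 28 thick, with round tops 64 mm above the slot floor. The outer slots hold loose smaller boards, 100 mm wide, 100 tall, 12 thick.
- saucer_a_center (a point): Centre of one of two alike white ceramic saucers, 110 mm in diameter, 12 mm thick, its y axis level; bystander. It stands on edge in the drainer, a fixed steel wire frame 200 mm long and 130 mm deep with upright hoops to 73 mm above the worktop.
- saucer_b_center (a point): Centre of the other white saucer, the same. Bystander.

How it is judged:
On the way:
1. the board is lowered into the middle slot while still held: its lower edge within 20 mm of the slot floor (z of board_center in the frame of rack_slot between 0.065 and 0.095 m and y of board_center in the frame of rack_slot between -0.012 and 0.012 m and x of board_center in the frame of rack_slot between -0.025 and 0.025 m and contact force between the fingers and board above 1 N), for 0.1 s.
At the end, for the whole second after the job is handed in: The board stands on its edge in the middle slot of the rack: its centre within 25 mm along and 12 mm across of the slot's centre, its lower edge on the slot floor (within 8 mm), upright within 12 degrees, at rest and released (x of board_center in the frame of rack_slot between -0.025 and 0.025 m and y of board_center in the frame of rack_slot between -0.012 and 0.012 m and z of board_center in the frame of rack_slot between 0.067 and 0.083 m and angle between board_center's own z axis and vertical below 0.21 rad and linear speed of board below 0.02 m/s); the robot touches nothing.
It fails at once if a saucer is moved more than 40 mm or leans more than 30 degrees from standing on edge (distance of any of saucer_a_center, saucer_b_center from where it was at the start of the episode above 0.04 m or angle between any of saucer_a_center, saucer_b_center's own y axis and vertical below 1.05 rad or angle between any of saucer_a_center, saucer_b_center's own y axis and vertical above 2.09 rad).
It also fails if it takes over 40 s, if anything falls off the work surface, if the arm or the gripper's body presses on something with over 40 N, if the wrist force passes 120 N, or if a joint passes its speed limit or range.

### The arm

A 6-joint arm with a two-finger parallel gripper is mounted at the origin on a cart in front of the work surface, level with it; the furniture and walls round the work are solid. World frame = base frame: x ahead of the robot, y to its left, z up, the work surface at z = 0. Lengths are in m, angles in rad, forces in N, time in s.
With the tool pointing down it reaches from about 0.3 to 0.825 m from the base axis. Payload 5.4 kg.
Tool frame: the origin (TCP) lies at the very end of the fingers, on their centre line; the grasp point (between the pads) lies 19 mm behind it; z points along the fingers, y is the line along which they close (so a half turn about z gives the same grasp; the last joint's range is limited). The gripper opens to 92 mm and grips with 3 to 60 N. Pads are 20 mm wide; open, the fingers measure 128 mm over their backs; the gripper's body (75 mm by 189 mm) begins 69 mm behind the grasp point.
Start: joints at [0.946, 0.158, 1.597, -0, 1.386, -0.21], TCP at [0.232, 0.526, 0.215] pointing down, gripper open.
Joint ranges: [-2.91, 2.91], [-0.94, 2.29], [0.18, 2.7], [-1.29, 4.43], [0.17, 2.64], [-3, 3]. Speed limits (rad/s): [2.57, 2.57, 3.14, 3.14, 3.14, 3.14].

### API

Orientations are given as a rotation vector (axis times angle).
In Python, from workcell import bot gives the robot as it stands. Calls block until the motion is done:
- bot.goto(position, orientation): joint-space move of the TCP to a pose.
- bot.line_to(position, rot=None, max_speed=0.15): straight line of the TCP; rot=None keeps the orientation; max_speed is the mean speed in m/s.
- bot.set_joints(angles): joint-space move.
- bot.set_gripper(opening, newtons=None): opening from 0.0 (shut) to 1.0 (fully open); newtons is the grip in N (None keeps the last); returns when the fingers have stopped.
- bot.hold(seconds).
- bot.inverse_kinematics(position, orientation): joint angles nearest the present ones, or None.
- bot.read_camera(name): name is "scene" or "top" or "wrist"; returns a dict with "pixels" (400x640x3 uint8, blue, green, red), "fx", "fy", "cx", "cy" (pixels), "k1" (the pictures are not rectified: a ray, as slopes to the right and down, at radius r is drawn at 1 + k1 r^2 times it, then the intrinsics apply), "R" (3x3) and "t" (3): a world point X has camera coordinates R X + t. Camera axes: x right, y down, z forward; pixel columns grow to the right and rows downward; lengths in m; the calibration is good to about 2 mm. A picture is of the moment at which its call begins. There is no depth.
A pose or a line that the arm cannot do raises bot.MotionError and nothing moves.
- bot.job_done(): hands the job in; it is judged then, once.
Readings, each from a call of its own:
- bot.current_clock(): time.
- bot.current_joints(): joint angles.
- bot.current_joint_vel(): joint speeds.
- bot.current_effort(): joint torques, N m.
- bot.current_ee_pos(): TCP position.
- bot.current_tool_rot(): TCP orientation.
- bot.current_contact_force(): force on the tool from outside, world axes, zero at the start.
- bot.current_ft_torque(): the same for the moment, N m.
- bot.current_opening(): opening from 0.0 (shut) to 1.0 (fully open).
- bot.current_grip_force(): force on a finger pad.
Only numpy, scipy, OpenCV 4.12 (cv2) and the standard library are available. Lean on these libraries where they do the work, as an engineer would, in place of code of your own. Each camera call takes 0.05 s, during which the arm holds its last target. There are 200 camera calls.

## Working session

There is one attempt and no reset: what is moved stays moved. The work goes in short steps, each a Python script; the robot and the scene stay as the last script left them, time stands still between calls to the robot, and variables do not carry over. Pictures are saved under pics/ and viewed, at most 10 in all, crops included, and the job is handed in when it is done.

```bash
mkdir -p pics
cat > h.py <<'E'
import numpy as np, cv2
from workcell import bot
def shot(n,f):
    c=bot.read_camera(n); cv2.imwrite(f'pics/{f}.png',c['pixels']); np.save(f'pics/{f}.npy',c,allow_pickle=True); return c
def load(f): return np.load(f'pics/{f}.npy',allow_pickle=True).item()
def ray(c,u,v):
    K=np.array([[c['fx'],0,c['cx']],[0,c['fy'],c['cy']],[0,0,1.]])
    p=cv2.undistortPoints(np.array([[[u,v]]],float),K,np.array([c['k1'],0,0,0.]))[0,0]
    R=np.array(c['R']);t=np.array(c['t'])
    return -R.T@t, R.T@np.array([p[0],p[1],1.])
def onz(c,u,v,z):
    o,d=ray(c,u,v); return o+d*(z-o[2])/d[2]
E
python3 - <<'E'
from h import *
for n in('scene','top'):
    c=shot(n,n+'1'); print(n,-np.array(c['R']).T@c['t'],c['fx'],c['k1'])
a=[load(n+'1')['pixels'] for n in('scene','top')]
E
```

```text
scene [-0.05608942 -0.90721604  0.7611346 ] 490.66943236677304 -0.010377491556962716
top [0.39764494 0.04095504 0.98948606] 389.6601593150353 -0.07428358503301631
```

View pics/top1.png

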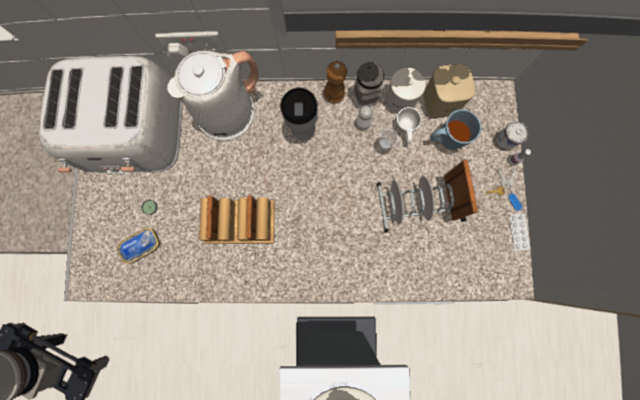

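View pics/scene1.png

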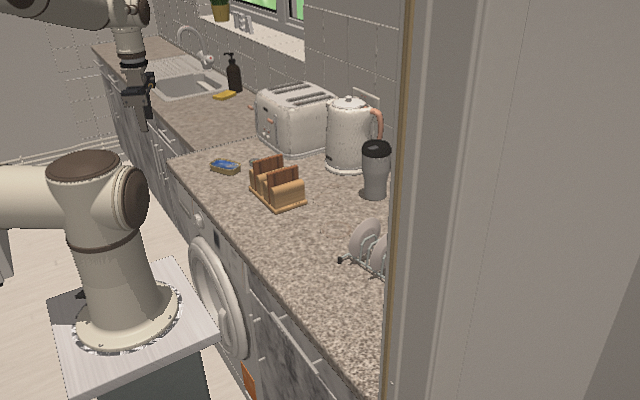

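Run:
```python
from h import *
p=load('top1')['pixels']
a=cv2.resize(p[180:255,190:285],None,fx=7,fy=7,interpolation=cv2.INTER_CUBIC)[:,:665]
b=cv2.resize(p[150:240,370:485],None,fx=6,fy=6,interpolation=cv2.INTER_CUBIC)
cv2.imwrite('pics/a.png',a);cv2.imwrite('pics/b.png',b)
c=load('top1')
print(np.array(c['R']))
```

```text
[[-0.00728168 -0.99986375 -0.01481386]
 [-0.98745602  0.0095264  -0.15760663]
 [ 0.15772628  0.01348039 -0.98739085]]
```

View pics/a.png

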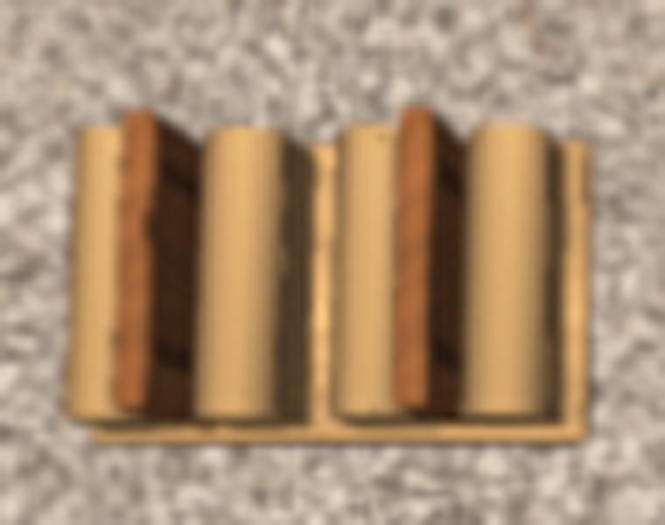

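View pics/b.png

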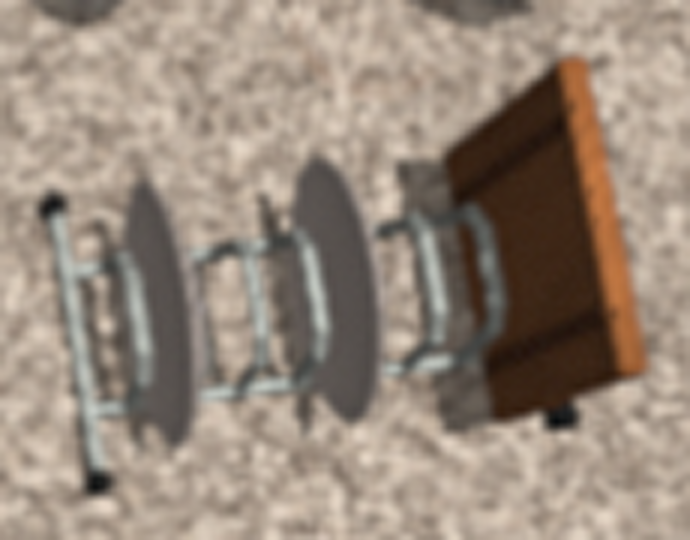

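Run:
```python
from h import *
c=load('top1')
A=lambda X,Y,z:onz(c,190+(X+.5)/7-.5,180+(Y+.5)/7-.5,z)
B=lambda X,Y,z:onz(c,370+(X+.5)/6-.5,150+(Y+.5)/6-.5,z)
np.set_printoptions(precision=4,suppress=True)
print('board top',[B(*p,.166) for p in((560,60),(588,62),(645,370),(615,375))])
print('board bot',[B(*p,.016) for p in((445,155),(490,418))])
print('fin2 ends',A(247,125,.076),A(237,418,.076),'fin4',A(508,125,.076),A(503,418,.076))
print('base',A(95,440,.014),A(585,440,.014),A(588,145,.014))
print('small tops',[A(*p,.114) for p in((140,108),(128,410),(418,107),(410,408))])
```

```text
board top [array([ 0.6241, -0.2616,  0.166 ]), array([ 0.6233, -0.2719,  0.166 ]), array([ 0.5095, -0.2847,  0.166 ]), array([ 0.5078, -0.2737,  0.166 ])]
board bot [array([ 0.6236, -0.2638,  0.016 ]), array([ 0.5102, -0.2763,  0.016 ])]
fin2 ends [0.561 0.282 0.076] [0.4606 0.2824 0.076 ] fin4 [0.56   0.1919 0.076 ] [0.4601 0.192  0.076 ]
base [0.4572 0.3505 0.014 ] [0.4563 0.1727 0.014 ] [0.5634 0.1728 0.014 ]
small tops [array([0.5602, 0.3079, 0.114 ]), array([0.4608, 0.3082, 0.114 ]), array([0.5596, 0.2154, 0.114 ]), array([0.461, 0.216, 0.114])]
```

```bash
cat >> h.py <<'E'
from scipy.spatial.transform import Rotation as Rn
def down(yaw):  # board long axis at yaw from +x; tool y along normal
    n=np.array([-np.sin(yaw),np.cos(yaw),0]); z=np.array([0,0,-1.])
    out=[]
    for s in(1,-1): out.append(Rn.from_matrix(np.c_[np.cross(s*n,z),s*n,z]).as_rotvec())
    return out
E
python3 - <<'E'
from h import *
np.set_printoptions(precision=4,suppress=True)
print(bot.current_tool_rot())
for r in down(.108): print(r,bot.inverse_kinematics([.566,-.273,.30],r))
for r in down(0): print(r,bot.inverse_kinematics([.5105,.2605,.30],r),bot.inverse_kinematics([.5105,.2605,.129],r))
E
```

```text
[-0.6467 -3.0736  0.0023]
[ 0.1696 -3.137  -0.    ] [-0.6414  0.2566  1.3167 -0.      1.5683 -2.3202]
[3.137  0.1696 0.    ] [-0.6414  0.2566  1.3167 -0.      1.5683  0.8214]
[0.     3.1416 0.    ] [ 0.2611  0.1105  1.4826 -0.      1.5485 -1.3097] [ 0.2611  0.2326  1.6869 -0.      1.222  -1.3097]
[3.1416 0.     0.    ] [ 0.2611  0.1105  1.4826 -0.      1.5485  1.8319] [ 0.2611  0.2326  1.6869 -0.      1.222   1.8319]
```

Run:
```python
from h import *
p=bot.current_ee_pos(); bot.line_to([p[0],p[1],.3],max_speed=.25)
bot.goto([.566,-.273,.28],down(.108)[1])
shot('wrist','w1'); print(bot.current_clock(),bot.current_ee_pos(),bot.current_contact_force())
```

```text
3.6833 [ 0.56634007 -0.27225187  0.28006066] [-0.3404172  -1.19345453 -0.17752083]
```

View pics/w1.png

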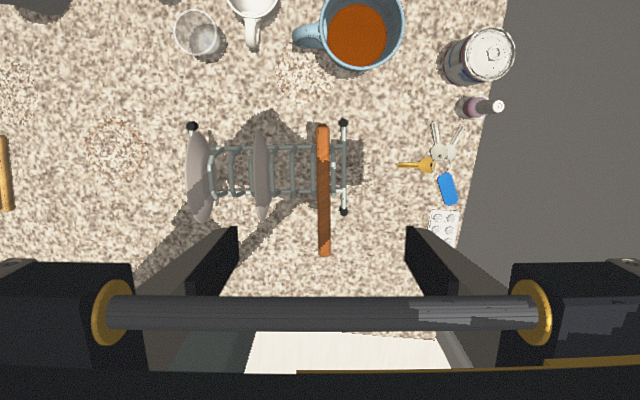

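Run:
```python
from h import *
c=load('w1'); a,b=onz(c,323,125,.166),onz(c,325,256,.166)
print(a,b,(a+b)/2,np.arctan2((a-b)[1],(a-b)[0]),np.linalg.norm(a-b))
hsv=cv2.cvtColor(c['pixels'],cv2.COLOR_BGR2HSV)[120:262,305:345]
m=((hsv[...,1]>130)&(hsv[...,0]<20)).astype(np.uint8)
ys,xs=np.nonzero(m); print(xs.min()+305,xs.max()+305,ys.min()+120,ys.max()+120)
for y in range(8,138,25):
    q=np.nonzero(m[y])[0]; print(y+120,q.min()+305,q.max()+305, onz(c,q.mean()+305,y+120,.166))
```

```text
[ 0.6256181 -0.2672499  0.166    ] [ 0.50738695 -0.28230688  0.166     ] [ 0.56650252 -0.27477839  0.166     ] 0.12667013969790525 0.11918606308169266
316 330 124 256
128 317 327 [ 0.62305128 -0.26668452  0.166     ]
153 316 329 [ 0.60210426 -0.26943677  0.166     ]
178 317 329 [ 0.58043847 -0.27228453  0.166     ]
203 318 329 [ 0.55797822 -0.27523778  0.166     ]
228 319 329 [ 0.53463973 -0.27830759  0.166     ]
253 319 329 [ 0.51027848 -0.28104461  0.166     ]
```

Run:
```python
from h import *
r=down(.127)[1]
bot.line_to([.5665,-.2745,.2],r,max_speed=.15)
bot.line_to([.5665,-.2745,.128],r,max_speed=.1)
bot.set_gripper(0.0,25)
print(bot.current_opening()*92,bot.current_grip_force(),bot.current_contact_force(),bot.current_ee_pos())
bot.line_to([.5665,-.2745,.30],r,max_speed=.1)
print(bot.current_opening()*92,bot.current_grip_force(),bot.current_contact_force(),bot.current_ee_pos(),bot.current_clock())
shot('wrist','w2');shot('top','t2')
```

```text
11.8687845939459 24.998591244220734 [ 0.60697159  0.1938947  -0.02138601] [ 0.56649352 -0.2744987   0.12799001]
12.055237625742611 24.99821573495865 [-0.40343371  0.47614375 -1.59075155] [ 0.56625156 -0.27431867  0.29922105] 8.2833
```

View pics/w2.png

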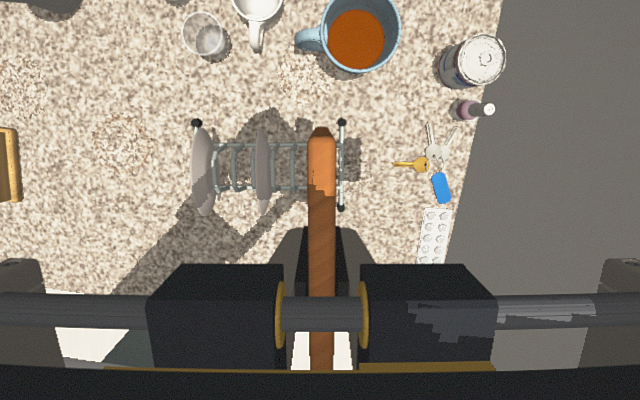

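Run:
```python
from h import *
r=down(0)[1]
bot.line_to([.47,0,.31],r,max_speed=.18)
bot.line_to([.5105,.2605,.29],r,max_speed=.15)
bot.hold(.3)
print(bot.current_ee_pos(),bot.current_clock(),bot.current_grip_force())
shot('wrist','w3');c=shot('top','t3')
cv2.imwrite('pics/t3c.png',cv2.resize(c['pixels'][150:270,160:300],None,fx=4,fy=4,interpolation=cv2.INTER_CUBIC))
```

```text
[0.5105221  0.26031242 0.29006546] 12.3667 24.998179078102112
```

View pics/w3.png

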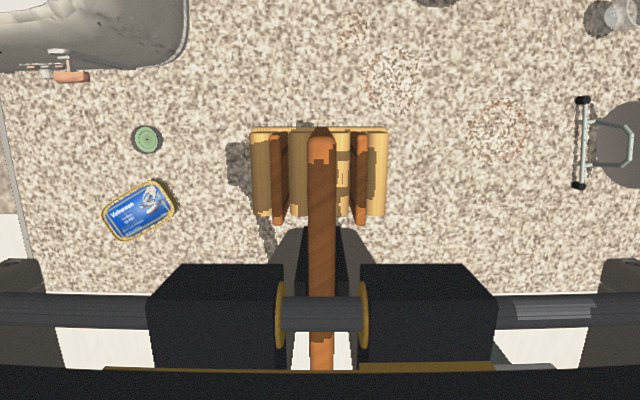

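Run:
```python
from h import *
np.set_printoptions(precision=4,suppress=True)
c=load('w3');hsv=cv2.cvtColor(c['pixels'],cv2.COLOR_BGR2HSV)
m=((hsv[...,1]>100)&(hsv[...,0]<25)&(hsv[...,2]>60))
for v in (129,131,145,160,175,190,205):
    q=np.nonzero(m[v,240:400])[0]+240; d=np.split(q,np.nonzero(np.diff(q)>2)[0]+1)
    l,r=q.min(),q.max(); z=.014 if v<135 else .064
    print(v,[(s[0],s[-1]) for s in d if len(s)>3],onz(c,l,v,z)[:2],onz(c,r,v,z)[:2],'mid',(onz(c,l,v,z)[1]+onz(c,r,v,z)[1])/2)
# red-brown board tops
m2=((hsv[...,0]<12)&(hsv[...,1]>140)&(hsv[...,2]>70))
for v in (145,165,185,205):
    q=np.nonzero(m2[v,240:400])[0]+240; d=[s for s in np.split(q,np.nonzero(np.diff(q)>2)[0]+1) if len(s)>3]
    print(v,[(s[0],s[-1]) for s in d],[onz(c,(s[0]+s[-1])/2,v,.328 if 300<s[0]<340 else .114)[1] for s in d])
print('held far end',onz(c,321,137,.328),onz(c,321,127,.328))
```

```text
129 [(np.int64(252), np.int64(386))] [0.561  0.3524] [0.561  0.1739] mid 0.2631470370073426
131 [(np.int64(252), np.int64(386))] [0.5584 0.3525] [0.5584 0.1738] mid 0.2631507346446333
145 [(np.int64(250), np.int64(387))] [0.544  0.3453] [0.544  0.1815] mid 0.2634180160518708
160 [(np.int64(251), np.int64(387))] [0.526 0.345] [0.526  0.1807] mid 0.26284383662062183
175 [(np.int64(251), np.int64(386))] [0.5076 0.3459] [0.5077 0.1811] mid 0.2634837152252192
190 [(np.int64(252), np.int64(385))] [0.4889 0.3456] [0.4889 0.1814] mid 0.26351827947625606
205 [(np.int64(253), np.int64(282)), (np.int64(285), np.int64(352)), (np.int64(355), np.int64(384))] [0.4697 0.3453] [0.4697 0.1818] mid 0.26355433075409224
145 [] []
165 [] []
185 [] []
205 [] []
held far end [0.5691 0.2601 0.328 ] [0.573  0.2601 0.328 ]
```

View pics/t3c.png

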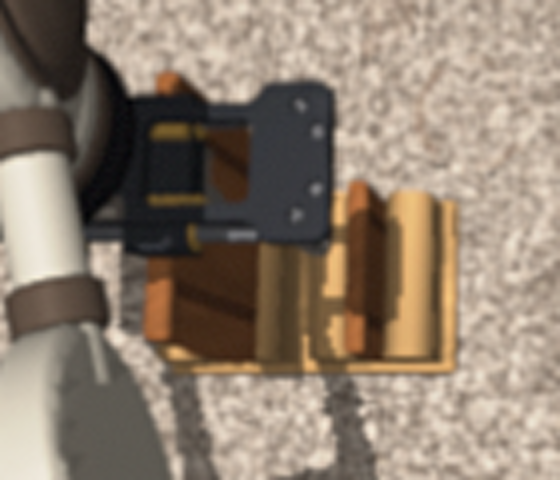

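```bash
cat > low.py <<'E'
from h import *
import sys
np.set_printoptions(precision=4,suppress=True)
f0=np.array(bot.current_contact_force()); y=float(sys.argv[1])
p=np.array(bot.current_ee_pos()); bot.line_to([.510,y,p[2]],max_speed=.05)
for z in np.r_[.20,np.arange(.194,.1245,-.006)]:
    if z>p[2]: continue
    bot.line_to([.510,y,z],max_speed=.1 if z==.2 else .04)
    f=np.array(bot.current_contact_force())-f0
    print(round(z,3),bot.current_ee_pos(),f)
    if f[2]>8 or abs(f[1])>8: break
print(bot.current_grip_force(),bot.current_clock())
E
python3 low.py .2622
```

```text
0.2 [0.5106 0.2624 0.2009] [0.8959 0.9258 0.5389]
0.194 [0.5099 0.2622 0.1938] [ 0.9354 -0.2287  0.6857]
0.188 [0.5097 0.2621 0.1875] [0.4717 0.3492 1.0613]
0.182 [0.5097 0.2621 0.1815] [-0.0267  0.5088 -0.4649]
0.176 [0.5097 0.2621 0.1755] [-0.0108  1.1929 -0.2652]
0.17 [0.5097 0.2621 0.1695] [0.8645 0.7514 0.4816]
0.164 [0.5097 0.2621 0.1635] [0.3285 1.3242 0.7941]
0.158 [0.5097 0.2621 0.1575] [0.11   0.0581 0.4206]
0.152 [0.5097 0.2621 0.1515] [-0.439   0.5539  0.4042]
0.146 [0.5097 0.2621 0.1455] [0.3232 1.2247 0.9887]
0.14 [0.5097 0.2621 0.1395] [-0.1974  0.4375  0.2995]
0.134 [0.5097 0.2621 0.1335] [0.1737 0.8884 0.2794]
0.128 [0.5097 0.2621 0.1275] [0.0182 0.1167 0.8828]
24.99823808670044 17.3667
```

Run:
```python
from h import *
f0=bot.current_contact_force()[2]
for z in np.arange(.1265,.119,-.001):
    bot.line_to([.510,.2622,z],max_speed=.03); bot.hold(.1)
    f=bot.current_contact_force(); print(round(z,4),f)
    if f[2]-f0>5: break
print(bot.current_grip_force(),bot.current_clock())
c=shot('wrist','w4')
```

```text
0.1265 [ 0.23868955 -0.1988507  -2.12089951]
0.1255 [0.30200101 0.32256146 1.90539068]
0.1245 [-1.25345444 -0.25582125  7.7099999 ]
25.001230537891388 18.4167
```

View pics/w4.png

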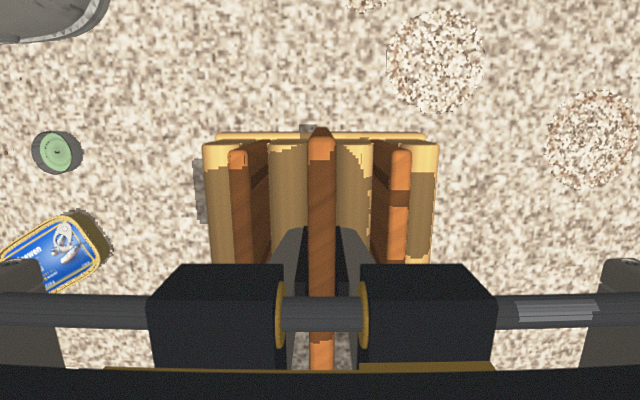

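The board is seated in the middle slot (centre column about 321), between the small boards at columns 237 and 400. The floor contact appeared at the expected height. Next I release it part-way, retreat straight up and check.

Run:
```python
from h import *
bot.set_gripper(.45); bot.hold(.3)
bot.line_to([.510,.2622,.30],max_speed=.12); bot.hold(.5)
c=shot('wrist','w5'); print(bot.current_clock(),bot.current_contact_force(),bot.current_grip_force())
```

```text
21.5333 [ 0.22056052 -0.70066382  0.36982455] 0.0
```

View pics/w5.png

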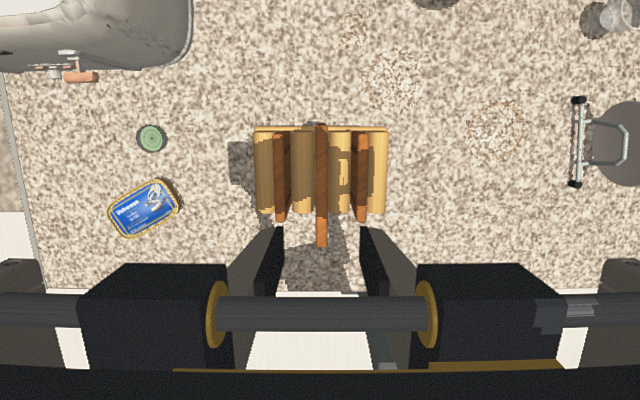

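The board stands upright in the middle slot (its top edge runs from (321,124) to (321,246)). It is released and the gripper is clear, so I'm handing in.

Run:
```python
from h import *
c=load('w5'); print(onz(c,321,124,.164),onz(c,321,246,.164)); print(bot.job_done())
```

```text
[0.56980111 0.26222719 0.164     ] [0.45130247 0.26219419 0.164     ]
the job is handed in; nothing more can be done
None
```

The breakfast board stands upright and released in the rack's middle slot, the saucers were still standing in the drainer after the lift-out, and the job is handed in at about 22 s; the hand-in call returned no verdict.

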